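Load the sample jar rack and close its gate

TASK

Put the three amber sample jars away: slide each one upright along the worktop, without lifting it, through the open front of the blue rack so that every cell holds one jar (any jar in any cell), fully inside. Then swing the rack's gate fully shut across the front to keep them in. Leave the loupe, the white dish and the red specimen where they stand.

Things in the scene. Friction and masses are not known exactly. Their poses are not given: they have to be found in the camera images.
- rack: blue rack fixed to the worktop, 178 mm long: three cells side by side along its x, each 54 mm wide, 50 mm deep, open at top and front, with no floor (jars slide in on the worktop). Origin on the worktop, centre of the middle cell. y points to the back; the open front edge is at y -27 mm. Walls 4 mm thick, back and ends 50 mm tall, dividers 40 mm. Pale label plates on the back
- cell0 (a point): centre of the cell at the rack's -x end, at worktop height
- cell1 (a point): centre of the middle cell, at worktop height
- cell2 (a point): centre of the cell at the rack's +x end (beside the gate hinge), at worktop height
- gate (a joint): angle (rad) of the gate about its vertical hinge: 0 shut (bar along rack -x across all cell mouths, at rack y -35 mm, on its stop), growing anticlockwise from above as it swings out; pi/2 is along rack -y, stop at 2.3. Starts wide open, light friction (under 1 N at the knob), stays where left. Aluminium bar 172 mm long, 8 mm thick, 19 to 37 mm above the worktop
- gate_hinge (a point): hinge axis of the gate, 28 mm above the worktop, at the rack's +x end: rack x +95 mm, y -35 mm; a 10 mm pin stands there to 46 mm
- gate_knob (a point): on the red round upright knob (14 mm diameter, top 70 mm above the worktop) that stands on the gate bar 168 mm from the hinge; this point is 48 mm above the worktop
- jar_white: squat amber glass sample jar with a white ribbed screw cap and a blank pale label, 40 mm diameter (37 mm at the cap), 52 mm tall, about 100 g, loose, standing upright; origin at the centre of its underside, z up
- jar_green: squat amber glass sample jar with a green ribbed screw cap and a blank pale label, 40 mm diameter (37 mm at the cap), 52 mm tall, about 100 g, loose, standing upright; origin at the centre of its underside, z up
- jar_black: squat amber glass sample jar with a black ribbed screw cap and a blank pale label, 40 mm diameter (37 mm at the cap), 52 mm tall, about 100 g, loose, standing upright; origin at the centre of its underside, z up
- loupe: black loupe, 38 mm diameter, 34 mm tall, standing loose; bystander; origin at the centre of its underside
- petri_dish: shallow white dish, 67 mm diameter, 14 mm tall, loose; bystander; origin at the centre of its underside
- specimen: red resin-mounted specimen, 30 mm diameter, 21 mm tall, loose; bystander; origin at the centre of its underside
There are look-alikes about, which are no part of the job. Leave any pink or yellow look-alike of the jar_green alone.

How it is judged:
By the outcome, as a careful person would: the job done as asked, in the order asked, and still so for the second after the job is handed in, with the robot touching nothing.
It also fails if it takes over 72 s, if anything falls off the work surface, if the arm or the gripper's body presses on something with over 40 N, if the wrist force passes 120 N, or if a joint passes its speed limit or range.

ROBOT

A 6-joint arm with a two-finger parallel gripper is mounted at the origin on the work surface; the furniture and walls round the work are solid. World frame = base frame: x ahead of the robot, y to its left, z up, the work surface at z = 0. Lengths are in m, angles in degrees, forces in N, time in s.
With the tool pointing down it reaches from about 0.35 to 0.85 m from the base axis. Payload 8.1 kg.
Tool frame: the origin (TCP) lies at the very end of the fingers, on their centre line; the grasp point (between the pads) lies 19 mm behind it; z points along the fingers, y is the line along which they close (so a half turn about z gives the same grasp; the last joint's range is limited). The gripper opens to 85 mm and grips with 20 to 120 N. Pads are 22 mm wide; open, the fingers measure 114 mm over their backs; the gripper's body (76 mm by 85 mm) begins 54 mm behind the grasp point. The pads swing forward as they close: fully open they stand 13 mm farther back than shut.
Start: joints at [-80.581, 7.471, 85.268, -0, 87.261, -4.893], TCP at [0.148, -0.581, 0.231] pointing down, gripper open.
Joint ranges: [-169.43, 169.43], [-51.17, 129.36], [1.28, 143.12], [-76.62, 256.62], [0, 156.53], [-152.29, 152.29]. Speed limits (degrees/s): [136.94, 136.94, 159.86, 180, 180, 180].

INTERFACE

Orientations are given as [roll, pitch, yaw] about the fixed x, y, z axes, in that order (R = Rz(yaw) Ry(pitch) Rx(roll)).
In Python, from plant import env, viewer, ticket gives the robot as it stands.
- The arm moves only by the shell command python3 -m pendant 'ROWS'. ROWS is JSON, one flat list of numbers, 5 for each row, row after row: the closure, from 0 (fully open) to 1 (shut), then the shift along the world's x, y, z in cm, then the turn about the world's z in degrees. In form: [fingers, x, y, z, yaw, fingers, x, y, z, yaw, ...]. A call has 1 to 8 rows; each row is the pose to reach, as a shift and turn from the pose commanded when the call began; what a row does not reach only later rows make up. A row lasts 1/8 s, in which the tool goes at most 62.5 mm and 10.7 degrees, less where a joint would pass 70% of its speed; a pose out of reach is approached as far as the arm can. A call with a gripper value outside its range is refused whole. The fingers move at their own pace and stop on an object; the grip force is fixed at half the most. Time passes only in rows, so rows that repeat a pose let the fingers close. It gives the time, the measured TCP pose, the force, the opening and the grip force at its end, in the units of the state.
- env.sense(): the state, without advancing time (a new reading comes with each control period).
- viewer.grab_frame(name): name is "scene" or "top"; returns a dict with "image" (384x512x3 uint8, red, green, blue), "z_map" (384x512 float32, m along the optical axis (not along the pixel's ray), 0 where there is no reading), "mtx" (3x3 intrinsics, pixels), "extrinsics" (4x4, takes a point from world to camera coordinates). Camera axes: x right, y up, looking along -z (the intrinsics and any distortion apply to the point x, -y, -z); pixel columns grow to the right and rows downward; lengths in m; the calibration is good to about 2 mm. A picture is of the moment at which its call begins.
- ticket.hand_in(): hands the job in; it is judged then, once.
The state is a dict: "time_s": time; "joint_pos": joint angles; "qvel": joint speeds; "effort": joint torques, N m; "position": TCP position; "tool_rot": TCP orientation; "force": force on the tool from outside, world axes, zero at the start; "wrist_torque": the same for the moment, N m; "grip_width": finger opening in m; "finger_force": force on a finger pad.
Only numpy, scipy, OpenCV 4.12 (cv2) and the standard library are available. Lean on these libraries where they do the work, as an engineer would, in place of code of your own. Each camera call takes 0.05 s, during which the arm holds its last target. There are 200 camera calls.

## Working session

There is one attempt and no reset: what is moved stays moved. The work goes in short steps, Python scripts to look and compute and a shell command to move; the robot and the scene stay as the last step left them, time stands still between calls to the robot, and variables do not carry over. Pictures are saved under pics/ and viewed, at most 10 in all, crops included, and the job is handed in when it is done.

```bash
mkdir -p pics; cat > h.py <<'E'
import numpy as np,cv2
from plant import env,viewer,ticket
def grab(n):
    f=viewer.grab_frame(n); return f
def world(f,u,v,z=None):
    K=f["mtx"];T=np.linalg.inv(f["extrinsics"])
    d=np.array([(u-K[0,2])/K[0,0],-(v-K[1,2])/K[1,1],-1.])
    d=T[:3,:3]@d;o=T[:3,3]
    if z is None: s=f["z_map"][int(round(v)),int(round(u))]
    else: s=(z-o[2])/d[2]
    return o+s*d
def save(f,name,crop=None,s=1.5):
    im=f["image"][:,:,::-1]
    if crop: a,b,c,d=crop; im=im[b:d,a:c]
    cv2.imwrite("pics/"+name,cv2.resize(im,None,fx=s,fy=s,interpolation=cv2.INTER_CUBIC))
E
python3 - <<'E'
from h import *
import pickle
a=grab("top");b=grab("scene");pickle.dump((a,b),open("f0.pkl","wb"))
save(a,"top0.png");save(b,"scene0.png")
print(env.sense());print(a["mtx"],a["extrinsics"],a.keys())
E
```

```text
{'time_s': 0.1, 'joint_pos': array([-8.05809088e+01,  7.51219697e+00,  8.53250387e+01,  1.18320213e-03,
        8.72638360e+01, -4.89130009e+00]), 'qvel': array([-0.06459369, -0.20581052, -0.12173603,  0.05591105, -0.05694641,
       -0.04570458]), 'effort': array([-1.35112405e-04, -5.70951641e+01, -5.01942229e+01, -2.42317656e-04,
        7.98809517e-03,  2.23663920e-05]), 'position': array([ 0.14826547, -0.58085098,  0.23031544]), 'tool_rot': array([-1.79899397e+02, -9.79537827e-03,  1.43103252e+01]), 'force': array([-0.59371072, -0.03153215, -0.04261451]), 'wrist_torque': array([-0.06281379,  0.0174784 ,  0.01074555]), 'finger_force': 0.0, 'grip_width': 0.0853091873200115}
[[406.78219793   0.         257.42160057]
 [  0.         406.78219793 194.8141818 ]
 [  0.           0.           1.        ]] [[ 0.01535963 -0.99983584  0.009611   -0.09819887]
 [ 0.98142357  0.0169138   0.19110654 -0.44869668]
 [-0.19123772  0.00649714  0.98152225 -0.99915582]
 [ 0.          0.          0.          1.        ]] dict_keys(['image', 'z_map', 'mtx', 'extrinsics'])
```

View pics/top0.png

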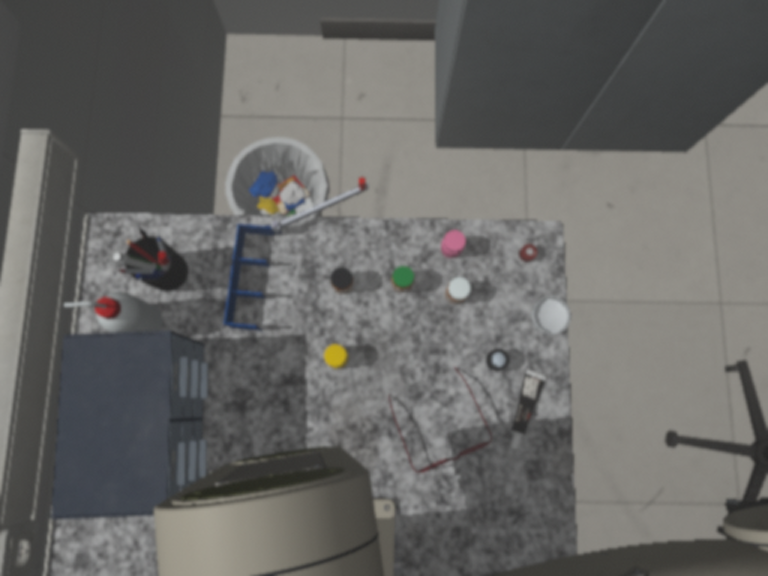

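View pics/scene0.png

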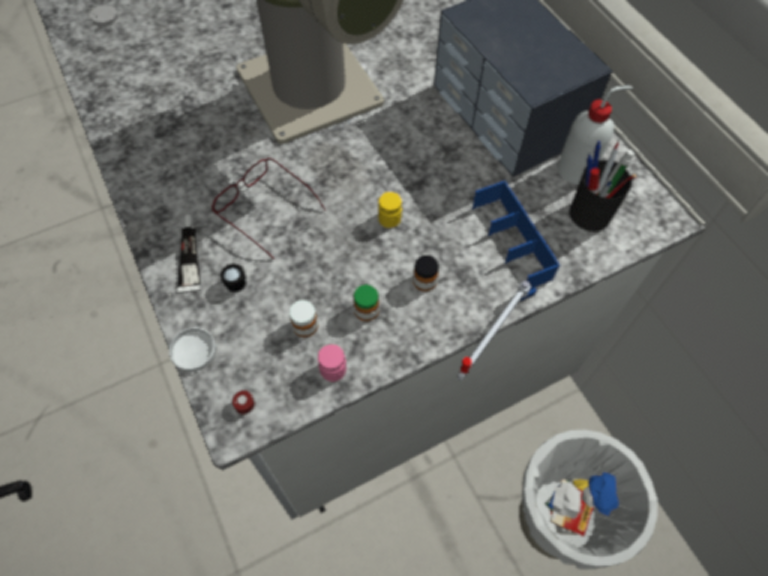

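```bash
python3 - <<'E'
from h import *
import pickle
a,b=pickle.load(open("f0.pkl","rb"))
save(a,"c1.png",(140,110,400,270),3)
im=a["image"]
for n,u,v,z in [("black",341,279,.052),("green",403,277,.052),("white",459,289,.052),("pink",453,244,.052),("yellow",335,356,.052),("loupe",498,360,.034),("rackB+",240,227,.05),("rackB-",228,326,.05),("knob",362,184,.07),("hinge",283,222,.046)]:
    print(n,world(a,u/1.5,v/1.5,z).round(4),world(a,u/1.5,v/1.5).round(3))
for n,u,v,z in [("black",427,267,.052),("green",366,296,.052),("white",302,314,.052),("knob",467,362,.07),("rackB+",556,266,.05),("rackB-",504,185,.05)]:
    print(n,world(b,u/1.5,v/1.5,z).round(4))
E
```

```text
black [ 0.4702 -0.0137  0.052 ] [ 0.47  -0.014  0.052]
green [ 0.4755 -0.1192  0.052 ] [ 0.475 -0.119  0.054]
white [ 0.4563 -0.2145  0.052 ] [ 0.456 -0.215  0.051]
pink [ 0.5353 -0.2048  0.052 ] [ 0.535 -0.205  0.053]
yellow [ 0.3393 -0.0076  0.052 ] [ 0.339 -0.008  0.055]
loupe [ 0.3386 -0.282   0.034 ] [ 0.339 -0.283  0.03 ]
rackB+ [0.5596 0.1638 0.05  ] [0.563 0.166 0.04 ]
rackB- [0.3868 0.1733 0.05  ] [0.39  0.18  0.023]
knob [ 0.6345 -0.0462  0.07  ] [ 0.639 -0.046  0.059]
hinge [0.5713 0.0906 0.046 ] [0.574 0.092 0.037]
black [ 0.4779 -0.0123  0.052 ]
green [ 0.48   -0.1174  0.052 ]
white [ 0.4636 -0.214   0.052 ]
knob [ 0.6442 -0.0439  0.07  ]
rackB+ [0.566  0.1649 0.05  ]
rackB- [0.3985 0.1782 0.05  ]
```

View pics/c1.png

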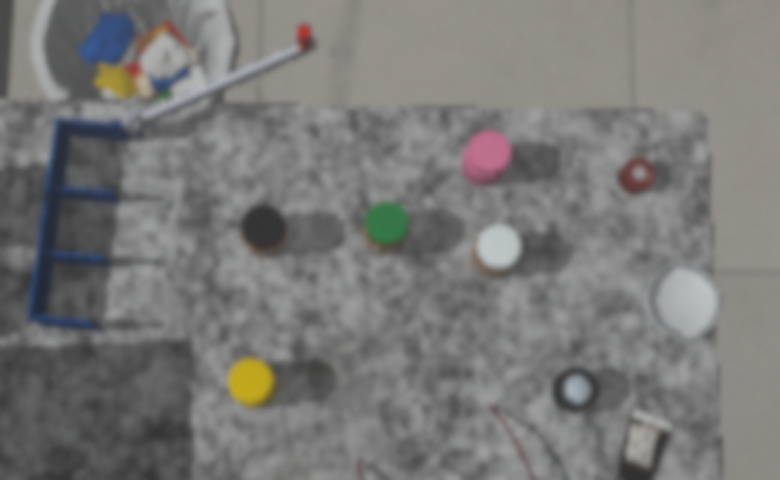

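```bash
cat >> h.py <<'E'
def cloud(f):
    v,u=np.mgrid[0:384,0:512];K=f["mtx"];T=np.linalg.inv(f["extrinsics"]);s=f["z_map"]
    c=np.stack([(u-K[0,2])/K[0,0]*s,-(v-K[1,2])/K[1,1]*s,-s],-1)
    return c@T[:3,:3].T+T[:3,3]
def tops(f,near,r=.03):
    P=cloud(f);out=[]
    for x,y,zl,zh in near:
        m=(np.hypot(P[...,0]-x,P[...,1]-y)<r)&(P[...,2]>zl)&(P[...,2]<zh)&(f["z_map"]>0)
        q=P[m]; 
        if len(q)<8: out.append(None);continue
        c,rad=cv2.minEnclosingCircle(q[:,:2].astype(np.float32)); out.append((np.round(c,4),round(rad,4),np.round(q.mean(0),4)))
    return out
E
python3 - <<'E'
from h import *
import pickle
a,b=pickle.load(open("f0.pkl","rb"))
for f in (a,b):
    for t in tops(f,[(.473,-.013,.045,.06),(.477,-.118,.045,.06),(.46,-.214,.045,.06),(.64,-.045,.055,.08),(.573,.09,.038,.055)]):print(t)
    P=cloud(f);im=f["image"].astype(int)
    m=(im[...,2]>im[...,0]+25)&(im[...,2]>im[...,1]+12)&(P[...,0]>.3)&(P[...,0]<.62)&(P[...,1]>.06)&(P[...,1]<.24)
    for zl,zh in((.044,.056),(.01,.056)):
        q=P[m&(P[...,2]>zl)&(P[...,2]<zh)][:,:2].astype(np.float32)
        r=cv2.minAreaRect(q);print(len(q),r,cv2.boxPoints(r).round(4).tolist())
E
```

```text
(array([ 0.4744, -0.0132]), 0.0191, array([ 0.474 , -0.0133,  0.052 ]))
(array([ 0.479 , -0.1187]), 0.0194, array([ 0.4782, -0.1187,  0.0521]))
(array([ 0.4599, -0.2149]), 0.0193, array([ 0.4594, -0.2144,  0.052 ]))
(array([ 0.6425, -0.0452]), 0.0068, array([ 0.6417, -0.0451,  0.0678]))
(array([0.5746, 0.0913]), 0.0292, array([0.5713, 0.0987, 0.0424]))
203 ((0.47770267724990845, 0.14917035400867462), (0.05604250729084015, 0.17805857956409454), 85.60430908203125) [[0.38679999113082886, 0.12809999287128448], [0.564300000667572, 0.1143999993801117], [0.5685999989509583, 0.17030000686645508], [0.3910999894142151, 0.18389999866485596]]
403 ((0.48122355341911316, 0.14869236946105957), (0.05637519806623459, 0.1856834888458252), 85.36973571777344) [[0.3864000141620636, 0.12809999287128448], [0.5715000033378601, 0.11309999972581863], [0.5759999752044678, 0.16930000483989716], [0.39100000262260437, 0.1843000054359436]]
(array([ 0.4732, -0.0111]), 0.0197, array([ 0.4752, -0.0116,  0.0521]))
(array([ 0.4787, -0.1171]), 0.0195, array([ 0.4796, -0.1175,  0.0523]))
(array([ 0.459 , -0.2127]), 0.0198, array([ 0.4604, -0.2128,  0.0525]))
(array([ 0.643 , -0.0439]), 0.0068, array([ 0.6439, -0.0445,  0.0674]))
(array([0.5739, 0.0919]), 0.0286, array([0.5727, 0.0997, 0.0418]))
278 ((0.4767245054244995, 0.15127155184745789), (0.056774307042360306, 0.17913852632045746), 85.60718536376953) [[0.38519999384880066, 0.1298000067472458], [0.5638999938964844, 0.1160999983549118], [0.5681999921798706, 0.17270000278949738], [0.38960000872612, 0.18639999628067017]]
1172 ((0.4837562143802643, 0.1499115526676178), (0.061456914991140366, 0.19379931688308716), 84.14655303955078) [[0.38420000672340393, 0.12919999659061432], [0.5770000219345093, 0.10949999839067459], [0.583299994468689, 0.17059999704360962], [0.390500009059906, 0.19040000438690186]]
```

```bash
python3 -m pendant '[0.83,3.25,5.25,0,8.9, 0.83,6.5,10.5,0,17.8, 0.83,9.75,15.75,0,26.7, 0.83,13,21,0,35.6, 0.83,16.25,26.25,0,44.5, 0.83,19.5,31.5,0,53.4, 0.83,22.75,36.75,0,62.3, 0.83,26,42,0,71.3]'
python3 -m pendant '[0.83,3.25,5.2,0,0, 0.83,6.5,10.3,0,0, 0.83,6.5,10.3,-3,0, 0.83,6.5,10.3,-8,0, 0.83,6.5,10.3,-12,0, 0.83,6.5,10.3,-12,0]'
```

```text
time_s: 1.1
position: [0.4089, -0.1595, 0.2312]
tool_rot: [180.0, 0.0, 85.9]
force: [1.6, -0.4, 0.2]
grip_width: 0.0148
finger_force: 0.0
time_s: 1.85
position: [0.47, -0.0575, 0.1076]
tool_rot: [-179.5, -0.1, 85.6]
force: [0.4, -0.1, 1.3]
grip_width: 0.0145
finger_force: 0.0
```

```bash
python3 -m pendant '[0.83,0.2,0,-5,0, 0.83,0.2,0,-8,0, 0.83,0.2,0,-9.2,0, 0.83,0.2,0,-9.2,0]'
python3 - <<'E'
from h import *
f=grab("scene");save(f,"s1.png",(180,80,400,245),3.4)
E
```

```text
time_s: 2.35
position: [0.4759, -0.0586, 0.0203]
tool_rot: [180.0, 0.0, 85.6]
force: [0.5, -0.3, 0.4]
grip_width: 0.0145
finger_force: 0.0
```

View pics/s1.png

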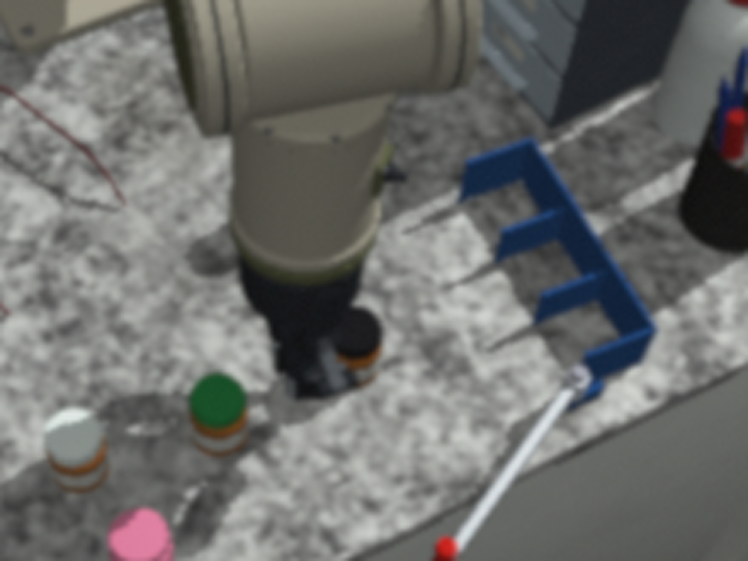

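```bash
python3 -m pendant '[0.83,-0.1,0.8,-0.8,0, 0.83,-0.1,2,-0.8,0, 0.83,-0.1,3.5,-0.8,0, 0.83,-0.1,5,-0.8,0, 0.83,-0.1,6.5,-0.8,0, 0.83,-0.1,8.2,-0.8,0, 0.83,-0.1,9.8,-0.8,0, 0.83,-0.1,10.8,-0.8,0]'
python3 - <<'E'
from h import *
for n in("scene","top"):
    f=grab(n);print(tops(f,[(.4745,.079,.048,.056)],.032))
    P=cloud(f);m=(f["image"].max(-1)<60)&(np.hypot(P[...,0]-.4745,P[...,1]-.079)<.035)&(abs(P[...,2]-.052)<.004)
    q=P[m];print(len(q),q.mean(0) if len(q) else 0,q.min(0),q.max(0))
E
```

```text
time_s: 3.4
position: [0.4743, 0.0508, 0.0113]
tool_rot: [-180.0, 0.0, 85.7]
force: [0.6, -0.9, 0.9]
grip_width: 0.0143
finger_force: 0.7
[(array([0.4822, 0.0924]), 0.0139, array([0.4848, 0.0915, 0.0526]))]
24 [0.48122856 0.08495736 0.05241221] [0.46325246 0.04639636 0.04855679] [0.49323839 0.09921252 0.05559225]
[(array([0.4625, 0.0879]), 0.0074, array([0.4623, 0.0882, 0.0515]))]
2 [0.46048354 0.08470547 0.052972  ] [0.46011028 0.08311769 0.05105956] [0.4608568  0.08629325 0.05488443]
```

```bash
python3 -m pendant '[0.83,0,1.2,0,0, 0.83,0.1,2.5,0,0, 0.83,0.1,3.8,0,0, 0.83,0.1,5,0,0, 0.83,0.1,6.2,0,0, 0.83,0.1,6.9,0,0, 0.83,0.1,6.9,0,0]'
python3 -m pendant '[0.83,0,-3,0,0, 0.83,0,-3,3,0, 0.83,0,-6,8,0, 0.83,0,-12,9,0, 0.83,0,-18,9,0, 0.83,0,-24,9,0, 0.83,-0.5,-28,9,0, 0.83,-0.5,-28,9,0]'
python3 - <<'E'
from h import *
for n in("scene","top"):
    f=grab(n);print(tops(f,[(.477,.149,.051,.056),(.4788,-.118,.045,.06)],.025))
E
```

```text
time_s: 4.38
position: [0.4753, 0.1192, 0.0113]
tool_rot: [180.0, -0.0, 85.7]
force: [-0.4, -0.5, 0.6]
grip_width: 0.0147
finger_force: 0.0
time_s: 5.38
position: [0.4698, -0.1643, 0.1014]
tool_rot: [180.0, 0.0, 85.4]
force: [-0.6, -0.1, 0.3]
grip_width: 0.0145
finger_force: 0.0
[(array([0.4779, 0.1504]), 0.0188, array([0.4774, 0.1501, 0.053 ])), (array([ 0.4784, -0.1174]), 0.0195, array([ 0.4798, -0.1173,  0.0524]))]
[(array([0.4777, 0.1519]), 0.0221, array([0.4765, 0.1487, 0.0528])), (array([ 0.4792, -0.119 ]), 0.0193, array([ 0.4785, -0.1187,  0.0522]))]
```

```bash
python3 -m pendant '[0.83,0.65,0,-5,0, 0.83,0.65,0,-8,0, 0.83,0.65,0,-9,0, 0.83,0.65,0.4,-9,0, 0.83,0.65,1.4,-9,0, 0.83,0.8,2.6,-9,0, 0.83,1.1,4,-9,0, 0.83,1.4,5.4,-9,0]'
python3 -m pendant '[0.83,0.35,1.5,0,0, 0.83,0.7,3,0,0, 0.83,1.05,4.5,0,0, 0.83,1.4,6,0,0, 0.83,1.75,7.5,0,0, 0.83,2.1,9,0,0, 0.83,2.5,10.5,0,0, 0.83,2.8,11.8,0,0]'
python3 - <<'E'
from h import *
f=grab("scene");save(f,"s2.png",(180,80,400,245),3.4)
f=grab("top");P=cloud(f);im=f["image"].astype(int)
m=(im[...,1]>im[...,0]+15)&(im[...,1]>im[...,2]+10)&(P[...,2]>.045)&(P[...,2]<.06);q=P[m];print(len(q),q.mean(0),q.min(0),q.max(0))
E
```

```text
time_s: 6.48
position: [0.485, -0.1065, 0.0119]
tool_rot: [179.9, 0.0, 85.6]
force: [-0.3, -1.6, 1.8]
grip_width: 0.014
finger_force: 0.9
time_s: 7.48
position: [0.5125, 0.0117, 0.0112]
tool_rot: [-180.0, -0.0, 85.6]
force: [0.1, -1.7, 1.6]
grip_width: 0.0145
finger_force: 0.9
34 [0.50444532 0.04936169 0.05162506] [0.4965041  0.03666042 0.04529345] [0.51673917 0.05845102 0.05439668]
```

View pics/s2.png

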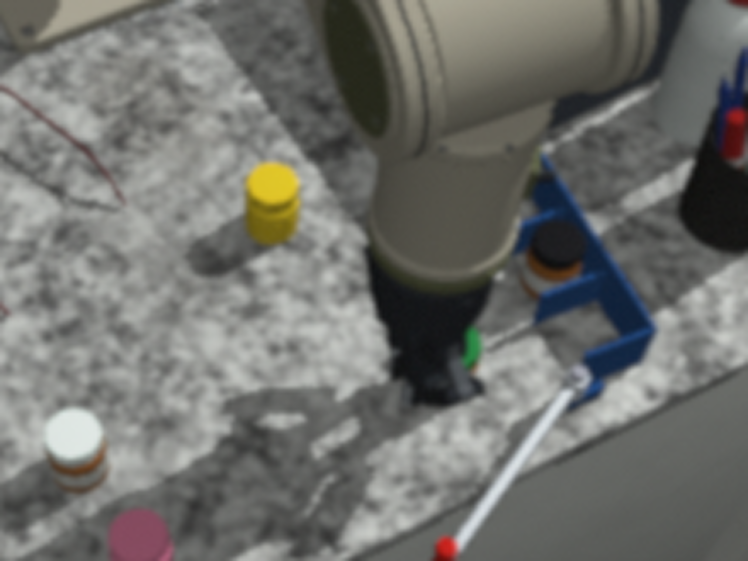

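```bash
python3 -m pendant '[0.83,0.4,1.4,0,0, 0.83,0.8,2.8,0,0, 0.83,1.2,4.2,0,0, 0.83,1.55,5.4,0,0, 0.83,1.7,6.7,0,0, 0.83,1.8,8,0,0, 0.83,1.9,9.3,0,0, 0.83,2,10.4,0,0]'
python3 -m pendant '[0.83,0,0,0,0, 0.83,-0.2,-3,0,0, 0.83,-0.2,-3,4,0, 0.83,-2,-9,9,0, 0.83,-4,-15,9,0, 0.83,-6,-21,9,0, 0.83,-7,-27,9,0, 0.83,-7.5,-32.5,9,0]'
python3 -m pendant '[0.83,0,-5,0,0, 0.83,0,-5,0,0]'
python3 - <<'E'
from h import *
for n in("scene","top"):
    f=grab(n);print(tops(f,[(.477,.149,.051,.056),(.535,.145,.051,.056),(.4595,-.2135,.045,.06)],.025))
E
```

```text
time_s: 8.57
position: [0.5323, 0.1155, 0.0113]
tool_rot: [-180.0, -0.0, 85.6]
force: [0.3, -0.1, -0.4]
grip_width: 0.0145
finger_force: 0.3
time_s: 9.57
position: [0.4573, -0.2058, 0.1018]
tool_rot: [179.9, 0.0, 85.6]
force: [0.7, -0.6, 0.1]
grip_width: 0.015
finger_force: 0.0
time_s: 9.82
position: [0.4575, -0.2575, 0.1017]
tool_rot: [180.0, 0.1, 85.3]
force: [0.2, 0.9, 0.6]
grip_width: 0.0141
finger_force: 0.0
[(array([0.4772, 0.1498]), 0.0194, array([0.4776, 0.1489, 0.0532])), (array([0.5344, 0.1473]), 0.0192, array([0.5341, 0.1467, 0.053 ])), (array([ 0.4591, -0.2132]), 0.0201, array([ 0.4606, -0.2128,  0.0524]))]
[(array([0.4763, 0.1518]), 0.022, array([0.477 , 0.1479, 0.053 ])), (array([0.5359, 0.1476]), 0.0218, array([0.5347, 0.1459, 0.053 ])), (array([ 0.4603, -0.2149]), 0.0191, array([ 0.4595, -0.2143,  0.0522]))]
```

```bash
python3 -m pendant '[0.83,0.65,0,-5,8, 0.83,0.65,0,-8,10, 0.83,0.65,0,-9,10, 0.83,0.6,0.6,-9,10, 0.83,0.45,1.4,-9,10, 0.83,0.3,2.6,-9,10, 0.83,0.1,4,-9,10, 0.83,-0.1,5.4,-9,10]'
python3 -m pendant '[0.83,-0.2,1.6,0,0, 0.83,-0.4,3.2,0,0, 0.83,-0.65,4.8,0,0, 0.83,-0.9,6.4,0,0, 0.83,-1.1,8,0,0, 0.83,-1.3,9.6,0,0, 0.83,-1.55,11.2,0,0, 0.83,-1.8,12.8,0,0]'
python3 -m pendant '[0.83,-0.2,1.6,0,0, 0.83,-0.4,3.2,0,0, 0.83,-0.65,4.8,0,0, 0.83,-0.9,6.4,0,0, 0.83,-1.1,8,0,0, 0.83,-1.3,9.4,0,0, 0.83,-1.4,10.4,0,0]'
python3 - <<'E'
from h import *
f=grab("scene");save(f,"s3.png",(180,80,400,245),3.4)
P=cloud(f);im=f["image"].astype(int)
f=grab("top");P=cloud(f);m=(f["image"].min(-1)>150)&(abs(P[...,2]-.05)<.006)&(P[...,1]>0);q=P[m];print(len(q),q.mean(0),q.min(0),q.max(0))
E
```

```text
time_s: 10.92
position: [0.4573, -0.1988, 0.0118]
tool_rot: [179.9, 0.0, 95.6]
force: [-0.7, -1.5, 0.6]
grip_width: 0.0145
finger_force: 0.6
time_s: 11.92
position: [0.4389, -0.0706, 0.0112]
tool_rot: [-180.0, -0.0, 95.6]
force: [-0.1, -0.6, 0.4]
grip_width: 0.0144
finger_force: 0.5
time_s: 12.8
position: [0.4249, 0.0333, 0.0113]
tool_rot: [-180.0, 0.0, 95.6]
force: [-0.3, -1.1, 0.8]
grip_width: 0.0144
finger_force: 0.4<stdin>:4: RuntimeWarning: Mean of empty slice.
  ret = um.true_divide(
Traceback (most recent call last):
ValueError: zero-size array to reduction operation minimum which has no identity
```

View pics/s3.png

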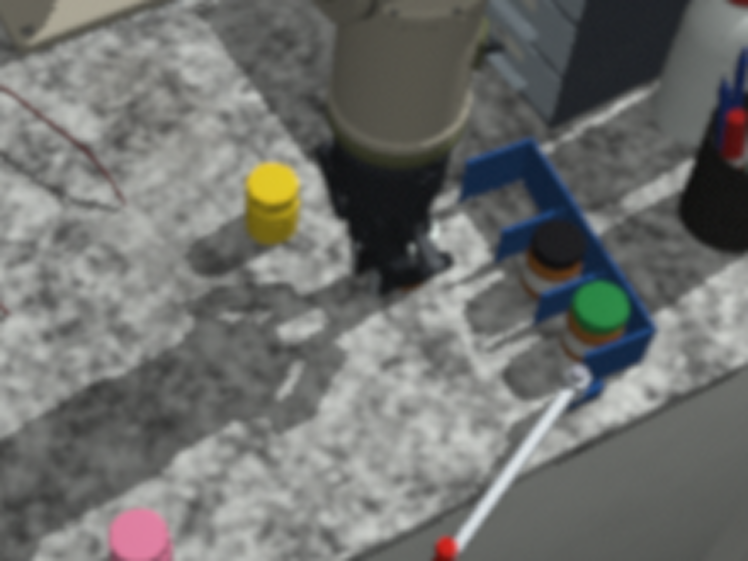

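```bash
python3 - <<'E'
from h import *
f=grab("scene");E=f["extrinsics"];K=f["mtx"]
def pj(p):
    c=E@np.r_[p,1];return np.array([K[0,0]*c[0]/-c[2]+K[0,2],K[1,1]*-c[1]/-c[2]+K[1,2]])
for p in [(.425,.033,.011),(.422,.062,0),(.422,.062,.052),(.422+.02,.062,.0),(.422,.082,.03)]:print(p,(pj(p)-[180,80])*3.4)
f=grab("top");save(f,"t3.png",(140,110,340,260),4)
E
```

```text
(0.425, 0.033, 0.011) [370.92148293 280.77921115]
(0.422, 0.062, 0) [402.25514648 270.42974423]
(0.422, 0.062, 0.052) [409.06157697 230.13139605]
(0.442, 0.062, 0.0) [416.15563264 291.04693285]
(0.422, 0.082, 0.03) [430.21056476 236.94980678]
```

View pics/t3.png

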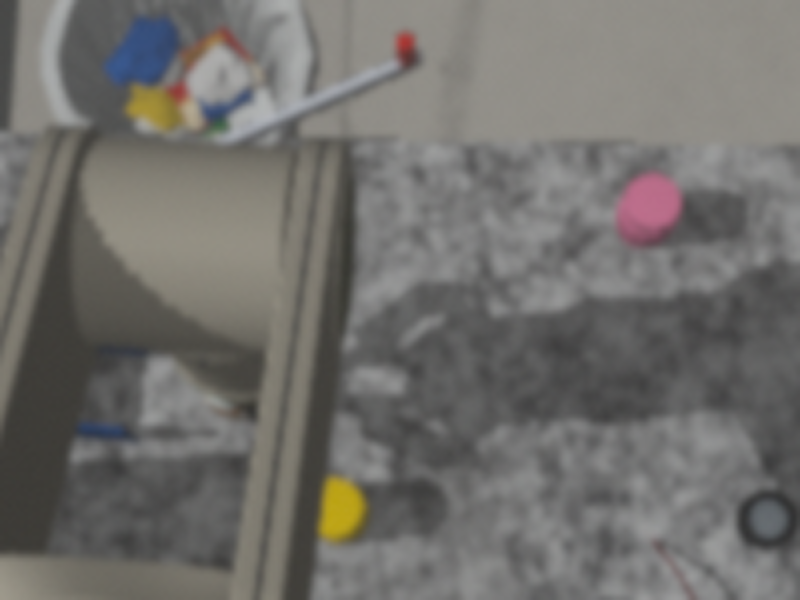

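```bash
python3 -m pendant '[0.83,-0.3,1.3,0,0, 0.83,-0.6,2.5,0,-2, 0.83,-0.8,3.5,0,-4, 0.83,-0.95,4.6,0,-6, 0.83,-1,5.6,0,-8, 0.83,-1,6.7,0,-10, 0.83,-0.9,8,0,-10, 0.83,-0.8,9.1,0,-10]'
python3 -m pendant '[0.83,0,0,0,0, 0.83,-0.2,-3,0,0, 0.83,-0.2,-3,4,0, 0.83,0,-8,10,0, 0.83,1,-13,11,0, 0.83,2,-19,11,0, 0.83,2,-25,11,0, 0.83,2,-25,11,0]'
python3 - <<'E'
from h import *
for n in("scene","top"):
    f=grab(n);print(tops(f,[(.477,.149,.051,.056),(.535,.145,.051,.056),(.419,.1537,.051,.056),(.64,-.045,.055,.08)],.025))
    if n=="scene":save(f,"s4.png",(180,80,400,245),3.4)
E
```

```text
time_s: 14.0
position: [0.4171, 0.1242, 0.0113]
tool_rot: [-180.0, -0.0, 85.6]
force: [0.1, 0.8, -0.0]
grip_width: 0.0145
finger_force: 0.4
time_s: 15.0
position: [0.4368, -0.1309, 0.1216]
tool_rot: [180.0, 0.1, 85.3]
force: [0.2, 0.7, 0.4]
grip_width: 0.0144
finger_force: 0.0
[(array([0.4786, 0.15  ]), 0.0195, array([0.478 , 0.1497, 0.053 ])), (array([0.5342, 0.1476]), 0.0185, array([0.5344, 0.1471, 0.0529])), (array([0.4214, 0.1573]), 0.0211, array([0.4198, 0.1551, 0.0533])), (array([ 0.643 , -0.0434]), 0.0075, array([ 0.6439, -0.0446,  0.068 ]))]
[(array([0.477 , 0.1478]), 0.0185, array([0.4764, 0.1478, 0.0529])), (array([0.5322, 0.1485]), 0.0211, array([0.535 , 0.1459, 0.0526])), (array([0.4182, 0.1572]), 0.0214, array([0.4192, 0.1542, 0.0529])), (array([ 0.6424, -0.045 ]), 0.0061, array([ 0.6422, -0.0451,  0.0675]))]
```

View pics/s4.png

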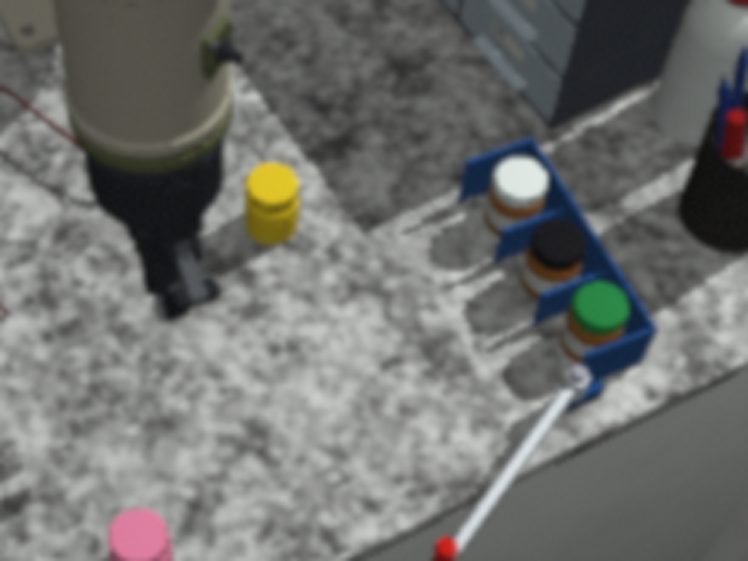

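```bash
python3 - <<'E'
from h import *
H=np.array([.5691,.107]);y=np.radians(85.6-90);ty=np.array([np.cos(y),np.sin(y)]);tx=np.array([-ty[1],ty[0]])
def tc(g,r=.135,ex=0):
    th=np.radians(175.6+g-360);u=np.array([np.cos(th),np.sin(th)]);t=np.array([np.sin(th),-np.cos(th)])
    return H+r*u-t*(.004+.0145*abs(t@ty)+.011*abs(t@tx)+ex)
p0=env.sense()["position"];print(p0)
s=tc(120.4,ex=.025);print("start",s,(s-p0[:2])*100)
for g in [120,112,104,96,88,80,72,64,56,48,40,32,24,16,10,5,2,0]:print(g,((tc(g)-s)*100).round(2))
E
```

```text
[ 0.43668043 -0.12727027  0.12102573]
start [0.67058887 0.00629817] [23.39084409 13.35684374]
120 [-2.33 -1.15]
112 [-4.01 -2.15]
104 [-5.85 -2.9 ]
96 [-7.82 -3.37]
88 [-9.78 -3.56]
80 [-11.55  -3.51]
72 [-13.33  -3.22]
64 [-15.1   -2.68]
56 [-16.8   -1.89]
48 [-18.4   -0.84]
40 [-19.86   0.44]
32 [-21.14   1.95]
24 [-22.2    3.66]
16 [-23.     5.54]
10 [-23.42   7.03]
5 [-23.63   8.31]
2 [-23.7    9.09]
0 [-23.72   9.61]
```

```bash
python3 -m pendant '[1,5,2.9,0,0, 1,10,5.7,0,0, 1,15,8.6,0,0, 1,20,11.4,0,0, 1,23.4,13.4,0,0, 1,23.4,13.4,-4,0, 1,23.4,13.4,-8,0, 1,23.4,13.4,-9.1,0]'
python3 -m pendant '[1,0,0,0,0, 1,-1.2,-0.6,0,0, 1,-2.3,-1.1,0,0, 1,-4,-2.1,0,0, 1,-5.8,-2.9,0,0, 1,-7.8,-3.4,0,0, 1,-9.8,-3.6,0,0, 1,-11.5,-3.5,0,0]'
python3 - <<'E'
from h import *
for n in("scene","top"):
    f=grab(n);P=cloud(f);im=f["image"].astype(int)
    m=(im[...,0]>im[...,1]+50)&(im[...,0]>im[...,2]+50)&(P[...,2]>.045)&(P[...,2]<.075)&(P[...,0]>.35)&(P[...,0]<.68)&(abs(P[...,1])<.16);q=P[m];print(len(q),q.mean(0) if len(q) else 0)
E
```

```text
time_s: 16.1
position: [0.6678, 0.0097, 0.0262]
tool_rot: [-179.6, -0.0, 85.8]
force: [-0.1, 0.6, -0.1]
grip_width: -0.0001
finger_force: 0.0
time_s: 17.1
position: [0.5563, -0.0281, 0.0321]
tool_rot: [179.8, 0.0, 85.6]
force: [1.0, 0.5, -0.2]
grip_width: -0.0005
finger_force: 0.2
43 [ 0.54017358 -0.05941192  0.06508783]
0 0
```

```bash
python3 -m pendant '[1,-1.8,0.3,0,0, 1,-3.6,0.8,0,0, 1,-5.3,1.6,0,0, 1,-6.9,2.7,0,0, 1,-8.3,3.9,0,0, 1,-9.6,5.4,0,0, 1,-10.7,7.2,0,0, 1,-11.5,9,0,0]'
python3 -m pendant '[1,-0.4,1.4,0,0, 1,-0.6,2.6,0,0, 1,-0.7,3.3,0,0, 1,-0.7,3.8,0,0, 1,-0.7,4.2,0,0, 1,-0.7,4.2,0,0]'
python3 - <<'E'
from h import *
for n in("scene","top"):
    f=grab(n);P=cloud(f);im=f["image"].astype(int)
    m=(im[...,0]>im[...,1]+50)&(im[...,0]>im[...,2]+50)&(P[...,2]>.045)&(P[...,2]<.075)&(P[...,0]>.35)&(P[...,0]<.68)&(abs(P[...,1])<.16);q=P[m];print(len(q),q.mean(0) if len(q) else 0)
E
```

```text
time_s: 18.2
position: [0.4413, 0.0632, 0.031]
tool_rot: [179.9, -0.0, 85.6]
force: [0.7, -0.3, -0.3]
grip_width: -0.0002
finger_force: 0.2
time_s: 18.95
position: [0.4342, 0.1019, 0.0302]
tool_rot: [-180.0, 0.3, 85.6]
force: [0.1, -13.8, 2.6]
grip_width: -0.0002
finger_force: 7.2
0 0
0 0
```

```bash
python3 -m pendant '[1,0,-1.5,0,0, 1,0,-4,0,0, 1,0,-6,5,0, 1,0,-12,9,0, 1,0,-18,12,0, 1,0,-24,12,0, 1,0,-24,12,0]'
python3 - <<'E'
from h import *
for n in("scene","top"):
    f=grab(n);print(tops(f,[(.477,.149,.051,.056),(.535,.145,.051,.056),(.419,.1537,.051,.056),(.4016,.12,.06,.08)],.025))
    if n=="scene":save(f,"s5.png",(90,60,400,285),2.5)
E
```

```text
time_s: 19.92
position: [0.4341, -0.1396, 0.1513]
tool_rot: [179.9, 0.1, 85.3]
force: [0.4, -0.3, 0.8]
grip_width: 0.0001
finger_force: 0.0
[(array([0.4779, 0.1504]), 0.0187, array([0.478 , 0.1497, 0.0532])), (array([0.5346, 0.1473]), 0.0192, array([0.5346, 0.147 , 0.0531])), (array([0.4185, 0.1576]), 0.021, array([0.4193, 0.1555, 0.0529])), (array([0.4022, 0.1195]), 0.0076, array([0.4032, 0.1188, 0.0685]))]
[(array([0.4773, 0.1516]), 0.022, array([0.4774, 0.1491, 0.0527])), (array([0.5332, 0.1488]), 0.0217, array([0.5351, 0.1453, 0.053 ])), (array([0.4204, 0.1565]), 0.0218, array([0.4199, 0.1541, 0.053 ])), (array([0.4013, 0.1169]), 0.0063, array([0.4018, 0.1169, 0.0696]))]
```

View pics/s5.png

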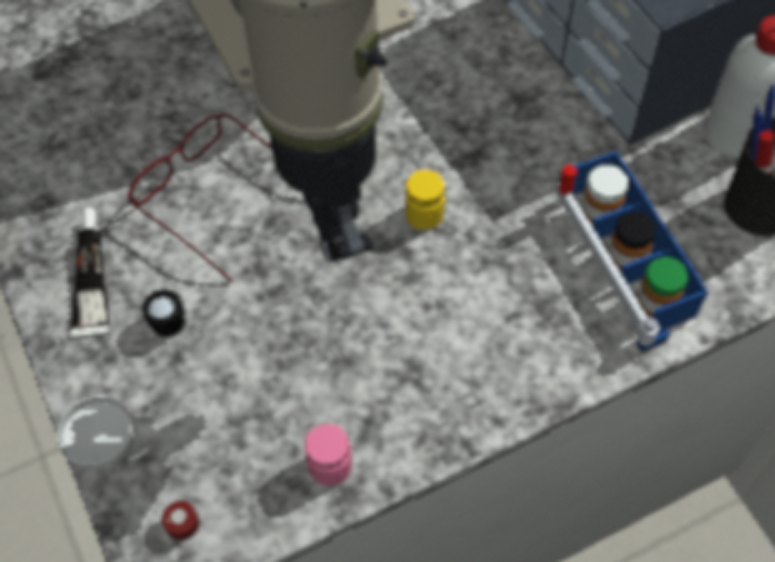

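The picture shows the jars at (607,187), (634,234) and (665,279), one in each cell. The gate lies shut along the rack front with its knob at (568,178), and the bystanders stand where they were.

```bash
python3 -c "
from plant import ticket
print(ticket.hand_in())"
```

```text
the job is handed in; nothing more can be done
None
```

All three jars are in the rack, one fully inside each cell, the gate is shut against its stop, the bystanders and look-alikes were left alone, and the job was handed in at about 20 s; the hand-in returned no verdict.

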